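# Refit the relay, then take your combination lock off the isolator

### The job

The repair is done: plug the relay into the empty socket on the starter plate, push it fully home and let go of it. Only then take your lockout padlock off the isolator: its first numbers are already dialled in, so just turn the dial clockwise, click by click, until its white line meets the index mark on the shackle side, pull the lock body away from the tongue to open the shackle, unhook it, and finish holding the open lock level, dial up, a good hand's breadth (about 10 cm) above the isolator's cover. Do not let go of the lock at the end - the job finishes while you are holding it - and leave the loose contactor, screwdriver and capacitor where they are.

Things in the scene. Friction and masses are not known exactly. Their poses are not given: they have to be found in the camera images.
- relay: Loose plug-in relay, 0.09 kg: grey plastic case with black base, 36 (x) x 28 (y) x 50 (z) mm, standing upright on its plug, so that its top is 60 mm above the table. Origin: centre of the case's underside, z up. A small black test button on the top, at x = -11 mm, marks the end with the wide plug block.
- relay_plug (a point): Centre of the lower end of the relay's plug, 10 mm below the relay's origin, same axes. The plug is two flat brass blocks, 10 mm long: the wide one 7 x 20 mm (x by y) at x = -10 mm, the narrow one 7 x 12 mm at x = +10 mm. Their last 3 mm are 1 mm slimmer on each side.
- socket_seat (a point): Centre of the top face of the empty grey relay socket, 37 mm above the table; z up, x along the rail towards the contactor. Two holes, 13 mm deep and in all 2 mm longer and wider than the relay's blocks: the wide one at x = -10 mm, the narrow one at x = +10 mm, so the relay fits one way only, its x along this x. Fully home, the relay's origin lies here. It slides in easily.
- starter_plate: Galvanised plate, 190 (x) x 130 (y) mm, fixed, lying on the table; origin: centre of its underside. A rail runs along x. On it: the relay socket (grey, 72 x 34 mm) at x = -47 mm, an ivory contactor (45 x 75 mm, top 92 mm above the table) at x = +30 mm, grey terminals beyond.
- lock: Dial padlock, steel, 0.29 kg in all, lying loose, dial up, on the isolator's cover. Origin: centre of the case's underside; z up, x towards the shackle. Case 56 mm across, 22 mm thick, with a shoulder 46 mm wide to x = 24 mm where the shackle enters; black index mark on its top at x = 25 mm. It can slide as far as the shackle allows; the tongue keeps it from turning.
- knob_top (a point): Centre of the top of the lock's dial knob, on the case's axis, 41 mm above the lock's underside. The round fluted knob, 28 mm across and 16 mm tall, stands on the 45 mm dial disc (3 mm thick) on the case's top. Grip it from above to turn the dial, and to pull and carry the lock.
- dial (a joint): Dial angle (rad), growing clockwise seen from above; 0 when the white line on knob and disc meets the index mark (line along the lock's +x). Clicks into 16 notches 22.5 degrees (0.393 rad) apart, one at 0; about 0.15 N m lifts it out of a notch. Starts one to three notches short of 0 (negative). The lock opens only within about 0.1 rad of 0.
- shackle (a joint): How far the shackle is drawn out of the case along the lock's +x (m): 0 shut, 0.022 fully open (stop). It slides with 2 N of friction, stays where it is left and does not swivel. While the dial is off the mark it stops at 0.002.
- toe_end (a point): End of the shackle's toe leg. Shackle: 7 mm round bar, 11 mm above the lock's underside, legs along x at y = +17 mm (toe) and y = -17 mm (heel, stays in the case); shut, they run straight to lock x = 44 mm, then a round bow to x = 64.5 mm. This point is at lock x = 16 mm shut, inside the case, and x = 38 mm fully open: a gap of 14 mm to the shoulder.
- hasp_hole (a point): Centre of the 11 x 11 mm hole in the lockout tongue, an upright steel plate 4 mm thick; axes as the isolator's: x through the hole, z up. 11 mm above the cover; the tongue's top is 21 mm above it, its free end 12.5 mm to -y. The toe leg starts through it, this point at lock x = 36, y = 17 mm. Slack of about 17 mm before the bow catches when the lock is pulled to -x.
- isolator: Enclosed isolator on its back, fixed: grey box 190 (x) x 150 (y) x 75 (z) mm, flat cover on top. Origin: centre of its underside, z up. Black rotary handle at x = 45, y = 39 mm (18 x 62 mm, 32 mm above the cover); the tongue sticks out of it to -y. To unhook the open lock, push it to +x till the toe is out of the hole and the tongue stands in the gap, then lift.
- contactor: Bystander: loose black contactor, 45 x 58 x 60 mm. Origin: centre of its underside.
- screwdriver: Bystander: loose screwdriver lying on the table.
- capacitor: Bystander: loose aluminium motor capacitor, 40 mm diameter, 85 mm high, standing. Origin: centre of its underside.
Mind the look-alikes: they are no part of the job. Leave any red look-alike of the relay alone.

How it is judged:
By the outcome, as a careful person would: the job done as asked, in the order asked, and still so for the second after the job is handed in, while the arm keeps its last pose, push and grip.
It also fails if it takes over 58 s, if anything falls off the work surface, if the arm or the gripper's body presses on something with over 40 N, if the wrist force passes 120 N, or if a joint passes its speed limit or range.

### The arm

A 6-joint arm with a two-finger parallel gripper is mounted at the origin on the work surface. World frame = base frame: x ahead of the robot, y to its left, z up, the work surface at z = 0. Lengths are in m, angles in rad, forces in N, time in s.
With the tool pointing down it reaches from about 0.275 to 0.725 m from the base axis. Payload 5.6 kg.
Tool frame: the origin (TCP) lies at the very end of the fingers, on their centre line; the grasp point (between the pads) lies 19 mm behind it; z points along the fingers, y is the line along which they close (so a half turn about z gives the same grasp; the last joint's range is limited). The gripper opens to 85 mm and grips with 20 to 120 N. Pads are 22 mm wide; open, the fingers measure 114 mm over their backs; the gripper's body (76 mm by 85 mm) begins 54 mm behind the grasp point. The pads swing forward as they close: fully open they stand 13 mm farther back than shut.
Start: joints at [1.487, 0.255, 0.108, 0, -1.424, -0.285], TCP at [0.198, 0.513, 0.231] pointing down, gripper open.
Joint ranges: [-2.95, 2.95], [-1.21, 1.97], [-1.09, 1.5], [-2.87, 1.71], [-2.94, -0.07], [-3.05, 3.05]. Speed limits (rad/s): [2.57, 2.57, 3.14, 3.14, 3.14, 3.14].

### API

Orientations are given as [roll, pitch, yaw] about the fixed x, y, z axes, in that order (R = Rz(yaw) Ry(pitch) Rx(roll)).
In Python, from rig import * gives the robot as it stands. The module is installed in compiled form; this text tells all that it offers.
- The arm moves only by the tool arm_command, never from a script. Its argument "steps" is a list of rows, each an object with "jaw": the finger opening in m, from 0 to 0.0854; "travel": the shift along the tool's x, y, z in m, a list of three; "rotation": the turn, a rotation vector about the tool's x, y, z in degrees, a list of three. In form: [{"jaw": jaw, "travel": [tx, ty, tz], "rotation": [rx, ry, rz]}, ...]. A call has exactly 8 rows; each row is the pose to reach, as a shift and turn from the pose commanded when the call began, along the tool's axes at that moment; what a row does not reach only later rows make up. A row lasts 1/10 s, in which the tool goes at most 50 mm and 8.59 degrees, less where a joint would pass 70% of its speed; a pose out of reach is approached as far as the arm can. A call with a gripper value outside its range is refused whole. The fingers move at their own pace and stop on an object; the grip force is fixed at half the most. Time passes only in rows, so rows that repeat a pose let the fingers close, or fill a call up. It gives the time, the measured TCP pose, the force, the opening and the grip force at its end, in the units of the state.
- get_state(): the state, without advancing time (a new reading comes with each control period).
- snapshot(name): name is "scene" or "side" or "wrist"; returns a dict with "color" (400x640x3 uint8, red, green, blue), "fx", "fy", "cx", "cy" (pixels), "R" (3x3) and "t" (3): a world point X has camera coordinates R X + t; the wrist camera has in their place "T_tool_cam" (4x4, takes a point from camera to tool coordinates, whose origin is the TCP and whose axes are the flange's). Camera axes: x right, y down, z forward; pixel columns grow to the right and rows downward; lengths in m; the calibration is good to about 2 mm. A picture is of the moment at which its call begins: read the wrist's pose just before it. There is no depth.
- hand_in(): hands the job in; it is judged then, once.
The state is a dict: "time": time; "joint_pos": joint angles; "joint_vel": joint speeds; "joint_torque": joint torques, N m; "position": TCP position; "orientation": TCP orientation; "contact_force": force on the tool from outside, world axes, zero at the start; "moment": the same for the moment, N m; "grip_width": finger opening in m; "grasp_force": force on a finger pad.
Only numpy, scipy, OpenCV 4.12 (cv2) and the standard library are available. Lean on these libraries where they do the work, as an engineer would, in place of code of your own. Each camera call takes 0.05 s, during which the arm holds its last target. There are 200 camera calls.

## Working session

There is one attempt and no reset: what is moved stays moved. The work goes in short steps, Python scripts to look and compute and a tool call to move; the robot and the scene stay as the last step left them, time stands still between calls to the robot, and variables do not carry over. Pictures are saved under pics/ and viewed, at most 10 in all, crops included, and the job is handed in when it is done.

Besides the shell and the picture viewer there is one more tool, called after "Call:" in YAML: its name, and indented under it one key for each argument. arm_command: Moves the arm, as the interface text tells. Its arguments: {"type":"object","properties":{"steps":{"type":"array","items":{"type":"object","properties":{"jaw":{"type":"number"},"travel":{"type":"array","items":{"type":"number"}},"rotation":{"type":"array","items":{"type":"number"}}}}}},"required":["steps"]}

```bash
mkdir -p pics
python3 - <<'E'
from rig import *
import cv2, numpy as np
s=get_state(); print({k:np.round(v,3) for k,v in s.items()})
for n in ("scene","side"):
    p=snapshot(n); cv2.imwrite(f"pics/{n}0.png",p["color"][:,:,::-1])
    print(n,p["fx"],p["cx"],p["cy"],np.round(p["R"],3).tolist(),np.round(p["t"],3))
p=snapshot("wrist");cv2.imwrite("pics/wrist0.png",p["color"][:,:,::-1]);print(p["fx"],np.round(p["T_tool_cam"],4).tolist())
a=[cv2.imread(f"pics/{n}0.png") for n in("scene","side")]
cv2.imwrite("pics/both.png",cv2.resize(np.vstack(a),(480,600)))
E
```

```text
{'time': np.float64(0.0), 'joint_pos': array([ 1.487,  0.256,  0.107, -0.   , -1.424, -0.285]), 'joint_vel': array([-0.001, -0.   , -0.001,  0.001,  0.   , -0.001]), 'joint_torque': array([ 1.0000e-03, -3.8664e+01,  2.3794e+01,  5.3650e+00, -6.0000e-03,
        0.0000e+00]), 'position': array([0.198, 0.513, 0.23 ]), 'orientation': array([ 3.14 , -0.   , -0.369]), 'contact_force': array([ 0.111, -0.219,  0.209]), 'moment': array([ 0.003, -0.015,  0.038]), 'grasp_force': np.float64(0.0), 'grip_width': np.float64(0.085)}
scene 371.1652307785238 314.2295044846197 200.6769697322198 [[-0.326, 0.945, 0.002], [0.771, 0.267, -0.578], [-0.547, -0.187, -0.816]] [ 0.22  -0.356  1.341]
side 372.9987434663397 315.6990056232957 205.7390226759062 [[0.756, -0.655, 0.015], [-0.472, -0.56, -0.681], [0.454, 0.507, -0.733]] [-0.448  0.333  0.657]
298.7173081925091 [[0.001, -0.9581, -0.2865, 0.0714], [1.0, 0.0009, 0.0005, 0.0001], [-0.0002, -0.2865, 0.9581, -0.1424], [0.0, 0.0, 0.0, 1.0]]
```

View pics/scene0.png

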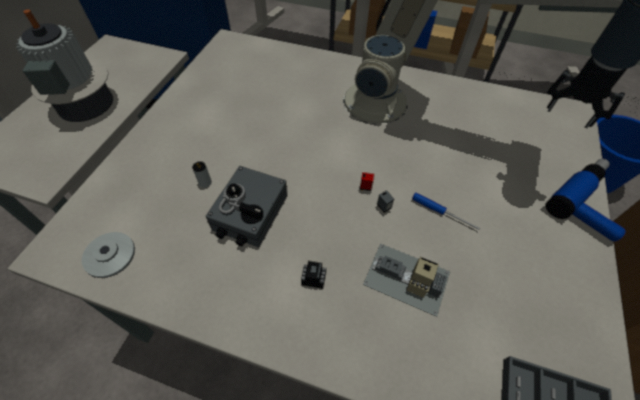

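View pics/side0.png

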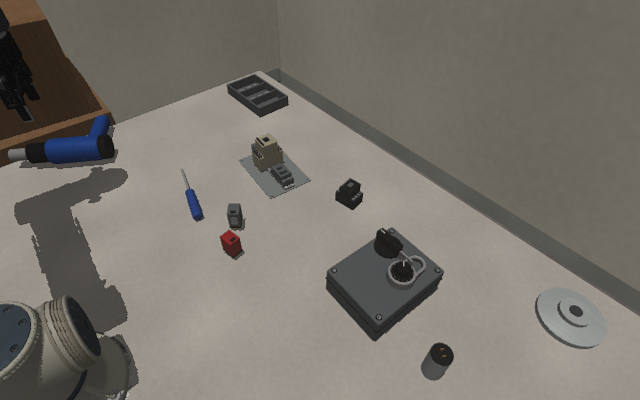

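Scene picture: the grey relay is at (386,202), which is (234,215) in the side view, with the red look-alike at (367,182) left alone. The socket is at (389,266), the loose contactor at (314,274), and the isolator at (247,205) with the lock at (231,199). The grey one fits the relay description, and I'll confirm it in a wrist crop.

```bash
cat > h.py <<'E'
from rig import *
import cv2, numpy as np
from scipy.spatial.transform import Rotation as Ro
def pose(s=None):
    s=s or get_state(); T=np.eye(4); T[:3,:3]=Ro.from_euler("xyz",s["orientation"]).as_matrix(); T[:3,3]=s["position"]; return T
def cam(p,T=None):
    if "R" in p: R=np.array(p["R"]);return R.T,-R.T@np.array(p["t"])
    M=T@np.array(p["T_tool_cam"]); return M[:3,:3],M[:3,3]
def ray(p,uv,z,T=None):
    A,o=cam(p,T); d=A@np.array([(uv[0]-p["cx"])/p["fx"],(uv[1]-p["cy"])/p["fy"],1]); return o+d*(z-o[2])/d[2]
def tri(p,a,q,b):
    M=np.zeros((3,3));v=np.zeros(3)
    for P,uv in((p,a),(q,b)):
        A,o=cam(P);d=A@np.array([(uv[0]-P["cx"])/P["fx"],(uv[1]-P["cy"])/P["fy"],1]);d/=np.linalg.norm(d)
        N=np.eye(3)-np.outer(d,d);M+=N;v+=N@o
    return np.linalg.solve(M,v)
def wrist(name):
    T=pose();p=snapshot("wrist");np.save(f"pics/{name}_T.npy",T);cv2.imwrite(f"pics/{name}.png",p["color"][:,:,::-1]);return p,T
def pix(p,X,T=None):
    A,o=cam(p,T);c=A.T@(np.array(X)-o);return np.array([p["fx"]*c[0]/c[2]+p["cx"],p["fy"]*c[1]/c[2]+p["cy"]])
def go(xyz,yaw,roll=np.pi):
    "travel (tool axes, mm) and rz deg from measured pose"
    T=pose();t=T[:3,:3].T@(np.array(xyz)-T[:3,3]);Rg=Ro.from_euler("xyz",[roll,0,yaw]).as_matrix()
    return np.round(t*1000,1),np.round(Ro.from_matrix(T[:3,:3].T@Rg).as_rotvec(degrees=True),2)
E
python3 - <<'E'
from h import *
p=snapshot("scene");q=snapshot("side")
for n,a,b,z in (("relay",(386,200),(234,212),.045),("socket",(389,265),(283,176),.037),("knob",(234,187),(403,268),.116),("contactor",(314,273),(349,193),.04),("isohandle",(251,210),(389,240),.1)):
    print(n,tri(p,a,q,b).round(3),ray(p,a,z).round(3),ray(q,b,z).round(3))
for n,P,c in(("s",p,(340,160,470,320)),("l",p,(190,150,300,255)),("d",q,(320,220,450,340))):
    i=P["color"][c[1]:c[3],c[0]:c[2],::-1]; cv2.imwrite(f"pics/c{n}.png",cv2.resize(i,(400,int(400*i.shape[0]/i.shape[1])),interpolation=2))
a=[cv2.resize(cv2.imread(f"pics/c{n}.png"),(400,400)) for n in "sd"]
cv2.imwrite("pics/crop1.png",np.hstack(a))
E
```

```text
relay [0.448 0.133 0.046] [0.447 0.133 0.045] [0.449 0.134 0.045]
socket [0.629 0.183 0.023] [0.635 0.184 0.037] [0.622 0.167 0.037]
knob [ 0.59  -0.254  0.115] [ 0.59  -0.251  0.116] [ 0.59  -0.256  0.116]
contactor [0.715 0.012 0.032] [0.718 0.014 0.04 ] [0.71  0.005 0.04 ]
isohandle [ 0.632 -0.186  0.099] [ 0.632 -0.186  0.1  ] [ 0.631 -0.187  0.1  ]
```

View pics/crop1.png

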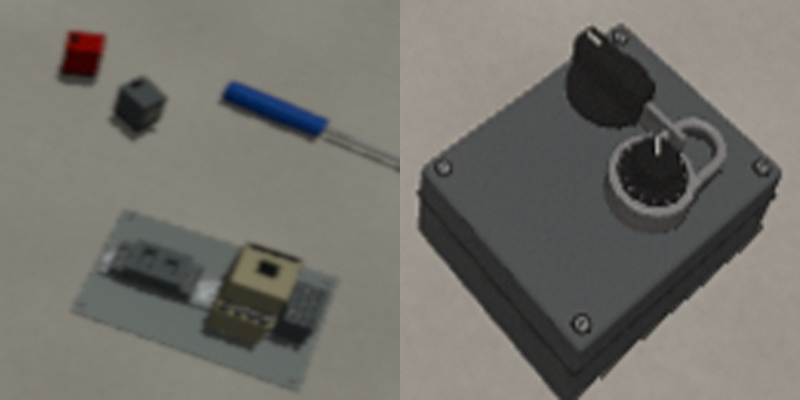

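Left crop: the grey relay is at (140,100) with a test button on its top, and the red one at (82,52) is the look-alike. The socket is at (155,262). Right crop: the lock's dial line points roughly towards (660,145), short of the shackle. Next I move above the relay and socket for a wrist view.

```bash
python3 -c "
from h import *
print(go((.52,.155,.25),-.369))"
```

```text
(array([429.2, 217.8, -18.9]), array([ 0.05, -0.  ,  0.01]))
```

Call:
arm_command:
  steps:
    - {"jaw":0.085,"travel":[0.05,0.025,-0.019]}
    - {"jaw":0.085,"travel":[0.096,0.048,-0.019]}
    - {"jaw":0.085,"travel":[0.14,0.07,-0.019]}
    - {"jaw":0.085,"travel":[0.184,0.093,-0.019]}
    - {"jaw":0.085,"travel":[0.228,0.115,-0.019]}
    - {"jaw":0.085,"travel":[0.272,0.138,-0.019]}
    - {"jaw":0.085,"travel":[0.316,0.16,-0.019]}
    - {"jaw":0.085,"travel":[0.36,0.183,-0.019]}

```text
$.steps[0]: bad value
```

Call:
arm_command:
  steps:
    - {"jaw":0.085,"travel":[0.04,0.02,0]}
    - {"jaw":0.085,"travel":[0.065,0.032,0]}
    - {"jaw":0.085,"travel":[0.069,0.035,0]}
    - {"jaw":0.085,"travel":[0.069,0.035,0]}
    - {"jaw":0.085,"travel":[0.069,0.035,0]}
    - {"jaw":0.085,"travel":[0.069,0.035,0]}
    - {"jaw":0.085,"travel":[0.069,0.035,0]}
    - {"jaw":0.085,"travel":[0.069,0.035,0]}

```text
$.steps[0]: bad value
```

Run:
```python
from h import *
s=get_state();print(s["time"],s["position"].round(4),s["orientation"].round(4))
p,T=wrist("w1");im=cv2.imread("pics/w1.png")
for X in((.448,.133,.06),(.629,.183,.037)): print(pix(p,X,T))
```

```text
0.25 [0.1982 0.5128 0.2309] [ 3.1408 -0.     -0.3688]
[ 691.66231713 -329.61626588]
[ 559.6656716 -620.1585965]
```

View pics/w1.png

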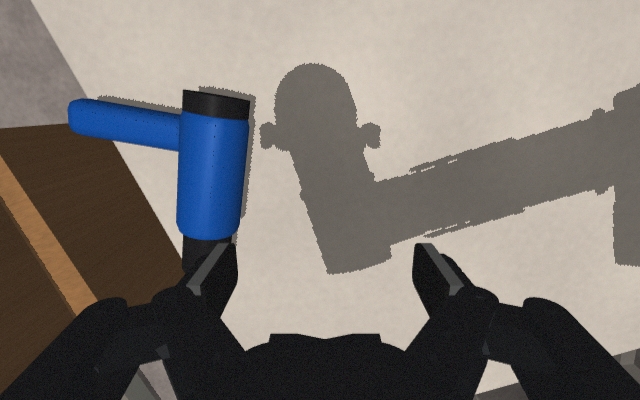

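The move was refused because every row needs a rotation, so the picture only shows the start area with the drill. I'm repeating the move with all fields filled in.

Call:
arm_command:
  steps:
    - {"jaw":0.085,"travel":[0.044,0.022,-0.019],"rotation":[0,0,0]}
    - {"jaw":0.085,"travel":[0.088,0.044,-0.019],"rotation":[0,0,0]}
    - {"jaw":0.085,"travel":[0.132,0.067,-0.019],"rotation":[0,0,0]}
    - {"jaw":0.085,"travel":[0.176,0.09,-0.019],"rotation":[0,0,0]}
    - {"jaw":0.085,"travel":[0.22,0.112,-0.019],"rotation":[0,0,0]}
    - {"jaw":0.085,"travel":[0.264,0.134,-0.019],"rotation":[0,0,0]}
    - {"jaw":0.085,"travel":[0.308,0.156,-0.019],"rotation":[0,0,0]}
    - {"jaw":0.085,"travel":[0.352,0.179,-0.019],"rotation":[0,0,0]}

```text
time: 1.1
position: [0.463, 0.2175, 0.2505]
orientation: [-3.141, -0.0, -0.369]
contact_force: [0.7, 1.6, 0.0]
grip_width: 0.0853
grasp_force: 0.0
```

Call:
arm_command:
  steps:
    - {"jaw":0.085,"travel":[0.04,0.02,0],"rotation":[0,0,0]}
    - {"jaw":0.085,"travel":[0.065,0.032,0],"rotation":[0,0,0]}
    - {"jaw":0.085,"travel":[0.077,0.039,0],"rotation":[0,0,0]}
    - {"jaw":0.085,"travel":[0.077,0.039,0],"rotation":[0,0,0]}
    - {"jaw":0.085,"travel":[0.077,0.039,0],"rotation":[0,0,0]}
    - {"jaw":0.085,"travel":[0.077,0.039,0],"rotation":[0,0,0]}
    - {"jaw":0.085,"travel":[0.077,0.039,0],"rotation":[0,0,0]}
    - {"jaw":0.085,"travel":[0.077,0.039,0],"rotation":[0,0,0]}

```text
time: 1.9
position: [0.5194, 0.1557, 0.2505]
orientation: [-3.141, -0.0, -0.367]
contact_force: [-0.6, -0.2, -0.4]
grip_width: 0.0849
grasp_force: 0.0
```

Run:
```python
from h import *
s=get_state();print(s["time"],s["position"].round(4),s["orientation"].round(4))
p,T=wrist("w2");im=cv2.imread("pics/w2.png")
for X in((.448,.133,.06),(.629,.183,.037)): print(pix(p,X,T))
```

```text
1.9 [0.5194 0.1557 0.2505] [-3.1413e+00 -2.0000e-04 -3.6750e-01]
[363.6445337  216.77705032]
[266.64736014  83.355822  ]
```

View pics/w2.png

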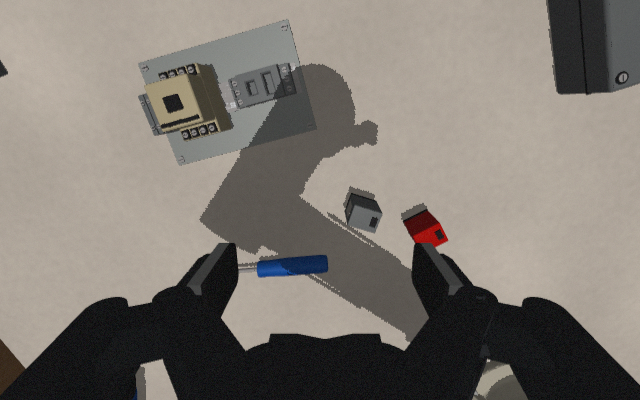

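The grey relay's top face is at about (364,217), with its test button at (374,222). The red look-alike is at (425,230). The socket with its two holes is at (262,87), the plate is around it, and the ivory contactor is at (175,103). Next I measure these with contours.

Run:
```python
from h import *
im=cv2.imread("pics/w2.png")
a=im[180:245,335:395];b=im[55:120,220:305]
cv2.imwrite("pics/crop2.png",np.hstack([cv2.resize(a,(369,400),interpolation=2),cv2.resize(b,(400,306),interpolation=2).repeat(1,0)[:306] if 0 else cv2.copyMakeBorder(cv2.resize(b,(425,325),interpolation=2),0,75,0,0,0)]))
p=snapshot("wrist");T=np.load("pics/w2_T.npy")
g=cv2.cvtColor(im,cv2.COLOR_BGR2GRAY)
def comps(roi,m,lo,hi,z):
    x0,y0=roi;n,l,st,c=cv2.connectedComponentsWithStats(m.astype(np.uint8),connectivity=4)
    for i in range(1,n):
        if lo<st[i][4]<hi:
            r=cv2.minAreaRect(np.argwhere(l==i)[:,::-1].astype(np.float32))
            print(st[i][4],np.round(c[i]+[x0,y0],1),np.round(r[1],1),round(r[2],1),ray(p,c[i]+[x0,y0],z,T).round(4), 'corners',[ray(p,k+[x0,y0],z,T)[:2].round(4).tolist() for k in cv2.boxPoints(r)])
ra=g[180:245,335:395];print("relay gray hist",np.unique(ra//10*10,return_counts=True))
comps((335,180),(ra>95)&(ra<135),150,900,.06)
rb=g[55:120,220:305];print(np.unique(rb//10*10,return_counts=True))
comps((220,55),rb<75,40,600,.037)
```

```text
relay gray hist (array([ 10,  20,  30,  40,  50,  60,  70,  80,  90, 100, 110, 120, 130,
       140, 150, 160, 170], dtype=uint8), array([   2,   23,  117,  249,   37,   75,   20,  243,  543,  449,   74,
         10,    5,   10,  113, 1418,  512]))
515 [363.2 218.9] [29.1 21. ] 17.5 [0.4457 0.1344 0.06  ] corners [[0.4448, 0.1544], [0.4661, 0.1388], [0.4439, 0.1117], [0.422, 0.1269]]
(array([ 30,  40,  50,  60,  70,  80,  90, 100, 110, 120, 130, 140, 150,
       160, 170, 180, 190], dtype=uint8), array([  29,  137,  263,  492,  908,  163,  148,  977,  190,   67,  530,
       1455,   53,   79,   12,   11,   11]))
67 [265.4  81.5] [ 7.9 21.1] 2.7 [0.6313 0.1835 0.037 ] corners [[0.6221, 0.1929], [0.642, 0.1827], [0.6385, 0.1747], [0.6186, 0.1848]]
55 [248.7  87. ] [ 6.8 15.3] 8.7 [0.6327 0.2034 0.037 ] corners [[0.6277, 0.2115], [0.6413, 0.2022], [0.6376, 0.1956], [0.624, 0.2049]]
163 [223.4 110. ] [27. 10.] 90.0 [0.6205 0.2412 0.037 ] corners [[0.6395, 0.236], [0.6354, 0.2254], [0.6087, 0.2386], [0.6129, 0.2494]]
```

View pics/crop2.png

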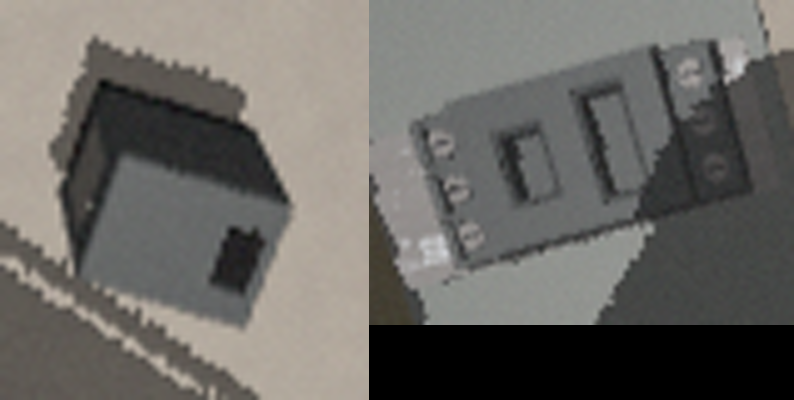

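Crop: the relay's top face has corners near (122,150), (290,205), (245,327) and (78,277), with the button towards the right end. In the socket, the wide hole is centred near (612,142) and the narrow one near (527,165).

Run:
```python
from h import *
p=snapshot("wrist");T=np.load("pics/w2_T.npy")
C=np.array([ray(p,u,.06,T) for u in((354.8,204.4),(382.2,213.3),(374.8,233.2),(347.7,225))]);print(C.round(4))
L=lambda a,b:np.linalg.norm(C[a]-C[b])
print([round(L(i,(i+1)%4)*1000,1) for i in range(4)]);c=C.mean(0)
d=(C[0]+C[3]-C[1]-C[2]);yr=np.arctan2(d[1],d[0]);b=ray(p,(335+238/6.15,180+261/6.15),.06,T);print("relay",c.round(4),np.degrees(yr),"button",b.round(4),np.linalg.norm(b-c))
w=ray(p,(268.6,83.3),.037,T);n=ray(p,(251.7,87.9),.037,T);ys=np.arctan2(*(n-w)[[1,0]]);print("sock",((w+n)/2).round(4),np.degrees(ys),np.linalg.norm(n-w))
y=pose();print(np.degrees(np.arctan2(T[1,0],T[0,0])))
# wide grip across y of relay (28mm)
for yaw in (yr+k*np.pi/2 for k in (0,1,2,3)): print(np.degrees(yaw),go((c[0],c[1],.15),yaw))
```

```text
[[0.4665 0.1377 0.06  ]
 [0.4443 0.111  0.06  ]
 [0.423  0.1273 0.06  ]
 [0.4449 0.1543 0.06  ]]
[np.float64(34.7), np.float64(26.8), np.float64(34.8), np.float64(27.3)]
relay [0.4447 0.1326 0.06  ] 50.643254678350246 button [0.4368 0.1241 0.06  ] 0.011549273341676146
sock [0.6294 0.1908 0.037 ] 83.18425423056023 0.019894481359983764
-21.055380127655503
50.643254678350246 (array([-61.7,  48.3, 100.4]), array([-1.000e-02, -1.000e-02, -7.174e+01]))
140.64325467835025 (array([-61.7,  48.3, 100.4]), array([ 0.0000e+00, -1.0000e-02, -1.6174e+02]))
230.64325467835022 (array([-61.7,  48.3, 100.4]), array([-1.0000e-02,  1.0000e-02,  1.0826e+02]))
320.6432546783502 (array([-61.7,  48.3, 100.4]), array([-1.000e-02, -0.000e+00,  1.826e+01]))
```

Call:
arm_command:
  steps:
    - {"jaw":0.06,"travel":[-0.01,0.008,0.012],"rotation":[0,0,8]}
    - {"jaw":0.06,"travel":[-0.02,0.016,0.025],"rotation":[0,0,16]}
    - {"jaw":0.06,"travel":[-0.03,0.024,0.037],"rotation":[0,0,24]}
    - {"jaw":0.06,"travel":[-0.04,0.032,0.05],"rotation":[0,0,32]}
    - {"jaw":0.06,"travel":[-0.05,0.04,0.06],"rotation":[0,0,40]}
    - {"jaw":0.06,"travel":[-0.0617,0.0483,0.075],"rotation":[0,0,48]}
    - {"jaw":0.06,"travel":[-0.0617,0.0483,0.085],"rotation":[0,0,56]}
    - {"jaw":0.06,"travel":[-0.0617,0.0483,0.1],"rotation":[0,0,64]}

```text
time: 2.85
position: [0.4449, 0.1324, 0.1507]
orientation: [-3.14, 0.001, -1.491]
contact_force: [-0.2, -0.1, 0.7]
grip_width: 0.0599
grasp_force: 0.0
```

Call:
arm_command:
  steps:
    - {"jaw":0.06,"travel":[0,0,0.01],"rotation":[0,0,8]}
    - {"jaw":0.06,"travel":[0,0,0.02],"rotation":[0,0,16]}
    - {"jaw":0.06,"travel":[0,0,0.03],"rotation":[0,0,24]}
    - {"jaw":0.06,"travel":[0,0,0.03],"rotation":[0,0,32]}
    - {"jaw":0.06,"travel":[0,0,0.03],"rotation":[0,0,40]}
    - {"jaw":0.06,"travel":[0,0,0.03],"rotation":[0,0,44.3]}
    - {"jaw":0.06,"travel":[0,0,0.03],"rotation":[0,0,44.3]}
    - {"jaw":0.06,"travel":[0,0,0.03],"rotation":[0,0,44.3]}

```text
time: 3.65
position: [0.4449, 0.1323, 0.1204]
orientation: [-3.142, 0.0, -2.257]
contact_force: [0.9, -0.0, 0.5]
grip_width: 0.0602
grasp_force: 0.0
```

Run:
```python
from h import *
s=get_state();print(s["time"],s["position"].round(4),s["orientation"].round(4),s["joint_pos"].round(2))
p,T=wrist("w3");im=cv2.imread("pics/w3.png");g=cv2.cvtColor(im,cv2.COLOR_BGR2GRAY)
u=pix(p,(.4447,.1326,.06),T);print(u)
m=((g>80)&(g<135)).astype(np.uint8);n,l,st,c=cv2.connectedComponentsWithStats(m,connectivity=4)
i=l[int(u[1]),int(u[0])];print(st[i]);
if i: 
  cc=cv2.minAreaRect(np.argwhere(l==i)[:,::-1].astype(np.float32));print(cc)
  C=np.array([ray(p,k,.06,T) for k in cv2.boxPoints(cc)]);print(C.round(4),C.mean(0))
  print(go((.4447,.1326,.025),np.radians(50.64-180)))
```

```text
3.65 [0.4449 0.1323 0.1204] [-3.1415e+00  2.0000e-04 -2.2568e+00] [ 0.63  0.15 -0.31  0.   -1.1  -1.31]
[323.10409397 209.59885106]
[     0      0    640    400 210308]
```

Run:
```python
from h import *
T=np.load("pics/w3_T.npy");p=snapshot("wrist");im=cv2.imread("pics/w3.png");g=cv2.cvtColor(im,cv2.COLOR_BGR2GRAY)
r=g[150:270:6,255:391:6];print(r)
```

```text
[[181 184 183 179 181 181 182 183 183 184 183 184 184 187 187 185 185 188
  187 187 188 187 187]
 [185 183 183 165 179 103 169 170 185 187 183 180 183 185 189 184 184 185
  187 188 191 188 188]
 [184  98  98  96  98  96  96  98  97  98 170 184 184 182 185 184 182 184
  186 190 188 189 189]
 [ 98  96  97 100 102  97  99  98 100  98 100  99 182 182 186 185 186 186
  190 188 188 188 189]
 [ 96 100 100  99  98  99 100  99  98  47  59  60  58  57  52 185 186 185
  188 187 188 189 187]
 [ 98  99  97  98  97  95  99  98  99  50  77  74  79  76  47 185 183 188
  189 185 188 190 185]
 [ 98  99  98 100  95  99  98  99 100  50  52  52  48  53  55 100 100 103
   98  98 182 187 190]
 [ 99 102  99  97  98  98  98  94  97  55  20  15  16  55  58  97  98  98
   95  98  97  98  99]
 [ 97 100 100  97  97  98  97  96  99  52  30  25  19  57  55  99  98  96
   95  99  98 100  99]
 [ 98  97  98  97  96  98  97  98  98  56  55  58  56  55  55  99 101  99
   98  97 100  99 100]
 [ 99  97  95  99 100  98  95  95 101  56  58  55  59  56  52 100  97  99
  101  98  99  99  96]
 [ 99  99  97  98 100 100  98  97  97  55  54  53  56  53  56 100  96  97
   99  97  98  97  97]
 [ 99  98  98  97 100  98 100 100 100  52  57  55  53  53  56  95  97  98
   99  96  97  95  97]
 [ 98  99 100  97 101  99  97  99  95  53  58  56  53  53  55  97  99  99
   94  97  98  98  95]
 [ 96  97 101  97  99 103  94 100  98  97  97  98  99  99  98  99 100  97
   96 101  99  95  96]
 [ 67  27  99  99  96  99  98 100  98  97  97  98  95 100  99  97  94  97
   96  99  97  98  25]
 [ 26  20 101 100  98 103  99  99 100  99 101  98 100  98  97 101  97  95
   97  99  97  96  14]
 [ 15  26 100  98  98  98  98  98 101  95  96  98 100  97  96  97  98  95
   99 101  98  93  19]
 [ 16  18  95  98  98 123  98 103  97  97  98  96  94 100  98  97  98  94
   98  96  97  97  19]
 [ 19  14 182 186 183 187 184 185 183 125  99  99  96 101  97 100  98  95
   96  96  94  96  16]]
```

Run:
```python
from h import *
T=np.load("pics/w3_T.npy");p=snapshot("wrist");g=cv2.cvtColor(cv2.imread("pics/w3.png"),cv2.COLOR_BGR2GRAY)
print(g[168:240,335].tolist());print(g[200,295:350].tolist());print(g[222,295:350].tolist())
m=(g[185:226,295:355]<40);a=np.argwhere(m);b=a.mean(0)[::-1]+[295,185];print("button px",b,ray(p,b,.06,T).round(4))
```

```text
[174, 98, 98, 69, 28, 43, 49, 52, 51, 51, 51, 48, 50, 51, 46, 45, 47, 46, 47, 54, 58, 57, 55, 55, 53, 55, 52, 59, 56, 57, 55, 53, 57, 56, 55, 58, 56, 57, 58, 57, 53, 56, 54, 56, 54, 56, 56, 56, 56, 53, 56, 56, 55, 57, 53, 53, 57, 55, 54, 55, 55, 54, 54, 51, 67, 98, 98, 100, 100, 98, 98, 99]
[100, 97, 99, 98, 99, 98, 99, 98, 97, 65, 56, 55, 57, 57, 54, 56, 53, 56, 62, 56, 30, 19, 20, 18, 22, 15, 21, 18, 15, 27, 26, 26, 21, 25, 22, 25, 25, 45, 56, 59, 57, 56, 54, 55, 53, 55, 60, 56, 83, 97, 98, 98, 99, 98, 98]
[97, 101, 100, 99, 101, 100, 99, 100, 100, 97, 54, 52, 55, 58, 52, 53, 54, 60, 54, 54, 57, 54, 51, 55, 55, 58, 55, 58, 55, 56, 56, 59, 53, 54, 54, 55, 52, 55, 53, 56, 53, 53, 57, 55, 56, 56, 60, 54, 96, 98, 95, 98, 99, 97, 100]
button px [323.18235294 196.32352941] [0.4383 0.1249 0.06  ]
```

Run:
```python
from h import *
T=np.load("pics/w3_T.npy");p=snapshot("wrist")
e=[ray(p,u,.06,T) for u in((323.8,186.5),(323.8,232.2),(304.4,209),(343,209))];print(np.linalg.norm(e[0]-e[1]),np.linalg.norm(e[2]-e[3]))
c=ray(p,(323.8,209.3),.06,T);print(c,go((c[0],c[1],.025),np.radians(-129.36)),(T[:3,:3].T@((e[0]+e[1])/2-T[:3,3])).round(4))
```

```text
0.03494755197434937 0.02779006761118122
[0.44416684 0.13273906 0.06      ] (array([ 0. ,  0.8, 95.3]), array([-0.  ,  0.  , -0.01])) [-0.0004  0.0008  0.0604]
```

Call:
arm_command:
  steps:
    - {"jaw":0.06,"travel":[0,0.001,0.03],"rotation":[0,0,0]}
    - {"jaw":0.06,"travel":[0,0.001,0.06],"rotation":[0,0,0]}
    - {"jaw":0.06,"travel":[0,0.001,0.085],"rotation":[0,0,0]}
    - {"jaw":0.06,"travel":[0,0.001,0.095],"rotation":[0,0,0]}
    - {"jaw":0.06,"travel":[0,0.001,0.095],"rotation":[0,0,0]}
    - {"jaw":0.02,"travel":[0,0.001,0.095],"rotation":[0,0,0]}
    - {"jaw":0.02,"travel":[0,0.001,0.095],"rotation":[0,0,0]}
    - {"jaw":0.02,"travel":[0,0.001,0.095],"rotation":[0,0,0]}

```text
time: 4.65
position: [0.4451, 0.1334, 0.0267]
orientation: [-3.14, 0.003, -2.259]
contact_force: [-0.0, -0.1, 3.9]
grip_width: 0.0273
grasp_force: 58.8
```

Call:
arm_command:
  steps:
    - {"jaw":0.02,"travel":[0,0,0],"rotation":[0,0,0]}
    - {"jaw":0.02,"travel":[0,0,0],"rotation":[0,0,0]}
    - {"jaw":0.02,"travel":[0,0,-0.01],"rotation":[0,0,0]}
    - {"jaw":0.02,"travel":[0,0,-0.04],"rotation":[0,0,0]}
    - {"jaw":0.02,"travel":[0,0,-0.07],"rotation":[0,0,0]}
    - {"jaw":0.02,"travel":[0,0,-0.09],"rotation":[0,0,0]}
    - {"jaw":0.02,"travel":[0,0,-0.1],"rotation":[0,0,0]}
    - {"jaw":0.02,"travel":[0,0,-0.1],"rotation":[0,0,0]}

```text
time: 5.45
position: [0.4446, 0.1332, 0.1266]
orientation: [-3.141, 0.003, -2.259]
contact_force: [-0.0, -0.7, -0.5]
grip_width: 0.0269
grasp_force: 59.1
```

Run:
```python
from h import *
s=get_state();print(s["time"],s["position"].round(4),s["orientation"].round(4),s["grip_width"],s["grasp_force"])
print(go((.6294-.03,.1908,.125),np.radians(83.2-180)))
```

```text
5.45 [0.4446 0.1332 0.1266] [-3.1409e+00  2.7000e-03 -2.2590e+00] 0.02687423969317599 59.091832637786865
(array([-142.8,  -83. ,    2. ]), array([ -0.08,   0.14, -32.63]))
```

```bash
python3 -c "
from h import *
print(go((.6354,.2403,.165),np.radians(83.2-180)))"
```

```text
(array([-204. ,  -79.4,  -37.8]), array([ -0.08,   0.14, -32.63]))
```

Call:
arm_command:
  steps:
    - {"jaw":0.02,"travel":[-0.02,-0.008,-0.02],"rotation":[0,0,-4]}
    - {"jaw":0.02,"travel":[-0.05,-0.02,-0.038],"rotation":[0,0,-8]}
    - {"jaw":0.02,"travel":[-0.085,-0.033,-0.038],"rotation":[0,0,-13]}
    - {"jaw":0.02,"travel":[-0.12,-0.047,-0.038],"rotation":[0,0,-18]}
    - {"jaw":0.02,"travel":[-0.155,-0.06,-0.038],"rotation":[0,0,-23]}
    - {"jaw":0.02,"travel":[-0.185,-0.072,-0.038],"rotation":[0,0,-28]}
    - {"jaw":0.02,"travel":[-0.2,-0.078,-0.038],"rotation":[0,0,-32]}
    - {"jaw":0.02,"travel":[-0.204,-0.0794,-0.038],"rotation":[0,0,-32.6]}

```text
time: 6.25
position: [0.6352, 0.2404, 0.1597]
orientation: [3.138, -0.003, -1.689]
contact_force: [0.2, 0.9, -0.9]
grip_width: 0.0274
grasp_force: 59.2
```

Call:
arm_command:
  steps:
    - {"jaw":0.02,"travel":[0,0,0],"rotation":[0,0,0]}
    - {"jaw":0.02,"travel":[0,0,0],"rotation":[0,0,0]}
    - {"jaw":0.02,"travel":[0,0,0],"rotation":[0,0,0]}
    - {"jaw":0.02,"travel":[0,0,0],"rotation":[0,0,0]}
    - {"jaw":0.02,"travel":[0,0,0],"rotation":[0,0,0]}
    - {"jaw":0.02,"travel":[0,0,0],"rotation":[0,0,0]}
    - {"jaw":0.02,"travel":[0,0,0],"rotation":[0,0,0]}
    - {"jaw":0.02,"travel":[0,0,0],"rotation":[0,0,0]}

```text
time: 7.05
position: [0.6349, 0.24, 0.1633]
orientation: [3.142, 0.0, -1.69]
contact_force: [0.8, -0.1, -0.7]
grip_width: 0.0271
grasp_force: 59.2
```

Run:
```python
from h import *
s=get_state();print(s["time"],s["position"].round(4),s["orientation"].round(4))
p,T=wrist("w4");im=cv2.imread("pics/w4.png")
print(pix(p,(.6294,.1908,.037),T),pix(p,T[:3,3]+[0,0,.035],T))
cv2.imwrite("pics/crop4.png",cv2.resize(im[40:290,200:440],(576,600),interpolation=cv2.INTER_CUBIC))
```

```text
7.05 [0.6349 0.24   0.1633] [ 3.1416  0.     -1.6901]
[322.39433451 130.40831806] [321.23077007 285.99815172]
```

View pics/crop4.png

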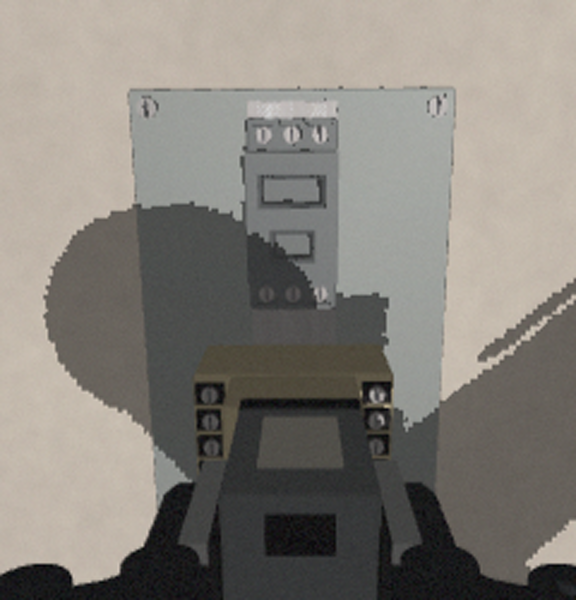

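The crop shows the socket aligned with the image: wide hole centre at (292,191), narrow at (292,245). The relay in the jaws has its button end facing the wide hole, with its top edge at about row 490, columns 220 to 380. Next I measure the offset of the relay in the hand and go.

Run:
```python
from h import *
T=np.load("pics/w4_T.npy");p=snapshot("wrist");g=cv2.cvtColor(cv2.imread("pics/w4.png"),cv2.COLOR_BGR2GRAY)
print("row250",g[250,280:372].tolist());print("row270",g[270,280:372].tolist());print("col",g[235:285,305].tolist())
f=lambda u,z:(T[:3,:3].T@(ray(p,u,z,T)-T[:3,3])).round(4)
zt=T[2,3]+.0333
for u in((291.7,244.2),(358.3,244.2),(325,244.2),(325,262.7)): print("relay",u,f(u,zt))
for u in((321.8,119.5),(321.8,142.2)): print("hole",u,f(u,.037),ray(p,u,.037,T).round(4))
l,r=(40*0+200+130/2.4,40+89/2.4),(200+455/2.4,40+88/2.4);a,b=ray(p,l,.003,T),ray(p,r,.003,T);d=T[:3,:3].T@(b-a);print("edge ang vs tool y",np.degrees(np.arctan2(d[0],d[1])),np.linalg.norm(b-a),f(((l[0]+r[0])/2,(l[1]+r[1])/2),.003))
```

```text
row250 [64, 68, 66, 66, 66, 68, 67, 66, 66, 66, 31, 51, 55, 54, 56, 54, 57, 56, 55, 57, 54, 54, 54, 56, 55, 55, 54, 56, 56, 56, 56, 58, 55, 56, 57, 52, 52, 58, 57, 55, 58, 59, 56, 55, 55, 58, 57, 56, 52, 55, 53, 57, 55, 50, 56, 52, 57, 55, 57, 56, 57, 55, 56, 55, 53, 56, 58, 56, 55, 57, 55, 55, 53, 55, 52, 59, 54, 54, 55, 44, 66, 65, 67, 66, 69, 65, 63, 64, 66, 66, 69, 28]
row270 [25, 23, 73, 79, 81, 81, 53, 22, 29, 23, 16, 24, 43, 50, 54, 56, 57, 54, 55, 52, 57, 54, 57, 54, 54, 57, 53, 58, 54, 51, 40, 18, 14, 26, 19, 21, 26, 22, 11, 13, 18, 22, 25, 26, 20, 12, 26, 15, 21, 24, 14, 23, 14, 11, 14, 21, 15, 23, 23, 35, 50, 56, 60, 55, 55, 54, 55, 54, 57, 54, 55, 55, 56, 56, 55, 56, 53, 39, 20, 28, 27, 29, 26, 63, 81, 79, 76, 63, 23, 15, 20, 19]
col [50, 48, 50, 50, 48, 51, 50, 45, 52, 48, 52, 51, 57, 57, 58, 55, 52, 56, 55, 57, 55, 57, 56, 55, 57, 58, 57, 53, 57, 55, 56, 55, 54, 54, 52, 57, 52, 54, 60, 55, 55, 53, 58, 57, 54, 56, 58, 55, 58, 56]
relay (291.7, 244.2) [ 0.0182 -0.0118 -0.0333]
relay (358.3, 244.2) [ 0.0182  0.0149 -0.0333]
relay (325, 244.2) [ 0.0182  0.0015 -0.0333]
relay (325, 262.7) [ 0.0098  0.0016 -0.0333]
hole (321.8, 119.5) [ 0.0589 -0.0009  0.1263] [0.6288 0.1814 0.037 ]
hole (321.8, 142.2) [ 0.0391 -0.0009  0.1263] [0.6312 0.201  0.037 ]
edge ang vs tool y 0.23012206709406569 0.1283883757042157 [ 0.0965 -0.001   0.1603]
```

Call:
arm_command:
  steps:
    - {"jaw":0.02,"travel":[0.015,0,0],"rotation":[0,0,0]}
    - {"jaw":0.02,"travel":[0.04,-0.0012,0],"rotation":[0,0,0]}
    - {"jaw":0.02,"travel":[0.0497,-0.0012,0.01],"rotation":[0,0,0]}
    - {"jaw":0.02,"travel":[0.0497,-0.0012,0.04],"rotation":[0,0,0]}
    - {"jaw":0.02,"travel":[0.0497,-0.0012,0.07],"rotation":[0,0,0]}
    - {"jaw":0.02,"travel":[0.0497,-0.0012,0.088],"rotation":[0,0,0]}
    - {"jaw":0.02,"travel":[0.0497,-0.0012,0.093],"rotation":[0,0,0]}
    - {"jaw":0.02,"travel":[0.0497,-0.0012,0.093],"rotation":[0,0,0]}

```text
time: 7.95
position: [0.6301, 0.1898, 0.07]
orientation: [3.141, -0.001, -1.69]
contact_force: [-0.2, -0.0, 0.2]
grip_width: 0.027
grasp_force: 59.2
```

Run:
```python
from h import *
s=get_state();print(s["time"],s["position"].round(4),s["orientation"].round(4),s["contact_force"].round(1))
p,T=wrist("w5");im=cv2.imread("pics/w5.png")
print(pix(p,(.6297,.1910,.037),T))
cv2.imwrite("pics/crop5.png",cv2.resize(im[120:300,220:430],(700,600),interpolation=cv2.INTER_CUBIC))
```

```text
7.95 [0.6301 0.1898 0.07  ] [ 3.1409e+00 -9.0000e-04 -1.6902e+00] [-0.2 -0.   0.2]
[323.02710944 224.56945452]
```

View pics/crop5.png

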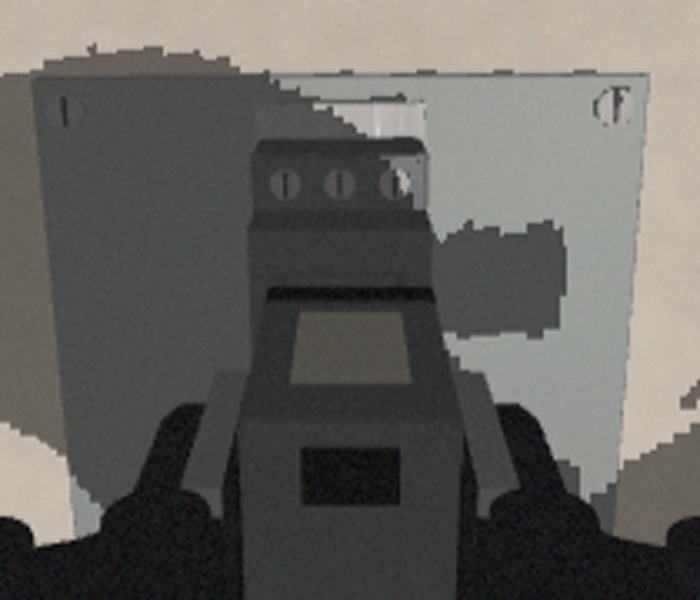

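The crop shows the relay's base front edge at row 290, columns 266 to 436 (centre 351). The socket's centre line is at column 340, so the relay sits about 1.7 mm too far in tool +y. Next I check tool x.

Run:
```python
from h import *
T=np.load("pics/w5_T.npy");p=snapshot("wrist");g=cv2.cvtColor(cv2.imread("pics/w5.png"),cv2.COLOR_BGR2GRAY)
f=lambda u,z:(T[:3,:3].T@(ray(p,(220+u[0]/3.333,120+u[1]/3.333),z,T)-T[:3,3]))[:2].round(4)
print(p["cx"]);print("relay top edge",f((350,420),.1033),"bottom edge",f((351,300),.0433+.01),f((351,290),.0533),"button",f((351,476),.1033))
print("hole far edge",f((340,275),.037),"socket step edge",f((340,228),.037),"plate far edge",f((341.5,73),.003))
print("row col335:",g[180:215,325].tolist(),g[195:215,300].tolist())
```

```text
324.5328163047499
relay top edge [0.0174 0.0015] bottom edge [0.0146 0.0019] [0.0164 0.0019] button [0.0098 0.0017]
hole far edge [ 0.0136 -0.0001] socket step edge [ 0.0227 -0.0001] plate far edge [0.0467 0.    ]
row col335: [57, 57, 57, 50, 49, 50, 47, 48, 51, 53, 60, 58, 58, 59, 53, 58, 58, 57, 56, 56, 58, 56, 50, 56, 53, 55, 20, 19, 25, 17, 35, 42, 53, 61, 78] [59, 53, 59, 57, 49, 55, 55, 58, 55, 55, 55, 42, 27, 17, 22, 33, 47, 47, 50, 43]
```

Call:
arm_command:
  steps:
    - {"jaw":0.02,"travel":[0,-0.0018,0],"rotation":[0,0,0]}
    - {"jaw":0.02,"travel":[0,-0.0018,0],"rotation":[0,0,0]}
    - {"jaw":0.02,"travel":[0,-0.0018,0.003],"rotation":[0,0,0]}
    - {"jaw":0.02,"travel":[0,-0.0018,0.005],"rotation":[0,0,0]}
    - {"jaw":0.02,"travel":[0,-0.0018,0.007],"rotation":[0,0,0]}
    - {"jaw":0.02,"travel":[0,-0.0018,0.009],"rotation":[0,0,0]}
    - {"jaw":0.02,"travel":[0,-0.0018,0.01],"rotation":[0,0,0]}
    - {"jaw":0.02,"travel":[0,-0.0018,0.01],"rotation":[0,0,0]}

```text
time: 8.85
position: [0.6319, 0.1902, 0.06]
orientation: [3.141, -0.0, -1.69]
contact_force: [-0.3, 0.1, -0.9]
grip_width: 0.0273
grasp_force: 59.2
```

Call:
arm_command:
  steps:
    - {"jaw":0.02,"travel":[0,0,0.002],"rotation":[0,0,0]}
    - {"jaw":0.02,"travel":[0,0,0.004],"rotation":[0,0,0]}
    - {"jaw":0.02,"travel":[0,0,0.005],"rotation":[0,0,0]}
    - {"jaw":0.02,"travel":[0,0,0.006],"rotation":[0,0,0]}
    - {"jaw":0.02,"travel":[0,0,0.007],"rotation":[0,0,0]}
    - {"jaw":0.02,"travel":[0,0,0.008],"rotation":[0,0,0]}
    - {"jaw":0.02,"travel":[0,0,0.008],"rotation":[0,0,0]}
    - {"jaw":0.02,"travel":[0,0,0.008],"rotation":[0,0,0]}

```text
time: 9.65
position: [0.632, 0.1902, 0.0537]
orientation: [-3.141, 0.0, -1.69]
contact_force: [-4.1, -0.4, 5.9]
grip_width: 0.0274
grasp_force: 60.3
```

Call:
arm_command:
  steps:
    - {"jaw":0.02,"travel":[0,0,0.001],"rotation":[0,0,0]}
    - {"jaw":0.02,"travel":[0,0,0],"rotation":[0,0,0]}
    - {"jaw":0.055,"travel":[0,0,0],"rotation":[0,0,0]}
    - {"jaw":0.055,"travel":[0,0,0],"rotation":[0,0,0]}
    - {"jaw":0.055,"travel":[0,0,0],"rotation":[0,0,0]}
    - {"jaw":0.055,"travel":[0,0,0],"rotation":[0,0,0]}
    - {"jaw":0.055,"travel":[0,0,-0.03],"rotation":[0,0,0]}
    - {"jaw":0.055,"travel":[0,0,-0.07],"rotation":[0,0,0]}

```text
time: 10.45
position: [0.6305, 0.1896, 0.1203]
orientation: [3.136, -0.003, -1.69]
contact_force: [1.5, 1.0, 0.3]
grip_width: 0.0552
grasp_force: 0.0
```

Call:
arm_command:
  steps:
    - {"jaw":0.055,"travel":[0,0,-0.04],"rotation":[0,0,0]}
    - {"jaw":0.055,"travel":[0,0,-0.08],"rotation":[0,0,0]}
    - {"jaw":0.055,"travel":[0,0,-0.1],"rotation":[0,0,0]}
    - {"jaw":0.055,"travel":[0,0,-0.11],"rotation":[0,0,0]}
    - {"jaw":0.055,"travel":[0,0,-0.11],"rotation":[0,0,0]}
    - {"jaw":0.055,"travel":[0,0,-0.11],"rotation":[0,0,0]}
    - {"jaw":0.055,"travel":[0,0,-0.11],"rotation":[0,0,0]}
    - {"jaw":0.055,"travel":[0,0,-0.11],"rotation":[0,0,0]}

```text
time: 11.25
position: [0.6316, 0.1901, 0.2307]
orientation: [3.139, -0.002, -1.69]
contact_force: [0.2, 0.3, 0.1]
grip_width: 0.055
grasp_force: 0.0
```

Run:
```python
from h import *
s=get_state();print(s["time"],s["position"].round(4),s["orientation"].round(4),s["joint_pos"].round(2))
p,T=wrist("w6");im=cv2.imread("pics/w6.png");g=cv2.cvtColor(im,cv2.COLOR_BGR2GRAY)
print(p["cx"],p["T_tool_cam"])
u=pix(p,(.6318,.1905,.087),T);print("relay top centre expected",u)
x,y=u.astype(int);print(g[y-45:y+45,x].tolist());print(g[y,x-35:x+35].tolist())
# lock look
for yw in (-21,-110): print(go((.59,-.254,.30),np.radians(yw)))
```

```text
11.25 [0.6316 0.1901 0.2307] [ 3.1393e+00 -1.5000e-03 -1.6900e+00] [ 0.53  0.48  0.44 -0.   -1.53 -0.65]
324.5328163047499 [[ 1.03736378e-03 -9.58419829e-01 -2.85360044e-01  7.24195556e-02]
 [ 9.99998679e-01  6.37239964e-04  1.49502007e-03  1.15703174e-03]
 [-1.25101405e-03 -2.85361218e-01  9.58419225e-01 -1.42372823e-01]
 [ 0.00000000e+00  0.00000000e+00  0.00000000e+00  1.00000000e+00]]
relay top centre expected [322.41643076 180.54231867]
[184, 70, 50, 82, 119, 125, 151, 168, 168, 161, 136, 117, 108, 44, 68, 104, 51, 57, 55, 54, 27, 48, 77, 76, 74, 73, 58, 45, 47, 54, 55, 52, 25, 18, 18, 22, 25, 20, 21, 39, 51, 55, 55, 57, 57, 57, 54, 55, 53, 52, 51, 55, 53, 55, 55, 49, 49, 52, 52, 53, 53, 54, 58, 67, 76, 77, 77, 77, 78, 78, 78, 77, 73, 69, 69, 71, 69, 69, 68, 71, 72, 72, 73, 70, 71, 77, 73, 69, 71, 69]
[73, 73, 74, 71, 73, 73, 72, 75, 70, 72, 73, 72, 73, 74, 73, 74, 71, 75, 75, 72, 73, 73, 69, 51, 55, 56, 55, 56, 51, 52, 53, 50, 52, 57, 56, 57, 55, 55, 53, 52, 50, 55, 53, 55, 52, 55, 53, 57, 54, 53, 54, 92, 149, 151, 153, 152, 153, 152, 151, 151, 150, 152, 152, 150, 152, 154, 149, 155, 152, 151]
(array([446. , -11.3, -68.4]), array([ 1.300e-01,  1.000e-02, -7.583e+01]))
(array([446. , -11.3, -68.4]), array([ 0.09, -0.08, 13.17]))
```

The relay is seated: TCP reached 0.0537 as computed, and the top-face width of about 27.5 px agrees. It has also been released. Now to the lock.

Call:
arm_command:
  steps:
    - {"jaw":0.055,"travel":[0.04,-0.001,-0.02],"rotation":[0,0,0]}
    - {"jaw":0.055,"travel":[0.08,-0.002,-0.02],"rotation":[0,0,0]}
    - {"jaw":0.055,"travel":[0.125,-0.003,-0.02],"rotation":[0,0,0]}
    - {"jaw":0.055,"travel":[0.17,-0.004,-0.02],"rotation":[0,0,0]}
    - {"jaw":0.055,"travel":[0.215,-0.005,-0.02],"rotation":[0,0,0]}
    - {"jaw":0.055,"travel":[0.26,-0.006,-0.02],"rotation":[0,0,0]}
    - {"jaw":0.055,"travel":[0.305,-0.007,-0.02],"rotation":[0,0,0]}
    - {"jaw":0.055,"travel":[0.35,-0.008,-0.02],"rotation":[0,0,0]}

```text
time: 12.1
position: [0.5978, -0.1599, 0.252]
orientation: [3.141, -0.0, -1.69]
contact_force: [-0.3, -0.4, 0.6]
grip_width: 0.0552
grasp_force: 0.0
```

Call:
arm_command:
  steps:
    - {"jaw":0.055,"travel":[0.04,0,0],"rotation":[0,0,0]}
    - {"jaw":0.055,"travel":[0.075,0,0],"rotation":[0,0,0]}
    - {"jaw":0.055,"travel":[0.096,0,0],"rotation":[0,0,0]}
    - {"jaw":0.055,"travel":[0.096,0,0],"rotation":[0,0,0]}
    - {"jaw":0.055,"travel":[0.096,0,0],"rotation":[0,0,0]}
    - {"jaw":0.055,"travel":[0.096,0,0],"rotation":[0,0,0]}
    - {"jaw":0.055,"travel":[0.096,0,0],"rotation":[0,0,0]}
    - {"jaw":0.055,"travel":[0.096,0,0],"rotation":[0,0,0]}

```text
time: 12.9
position: [0.5872, -0.2527, 0.2524]
orientation: [-3.141, 0.0, -1.689]
contact_force: [-0.9, -0.6, 0.0]
grip_width: 0.0548
grasp_force: 0.0
```

Run:
```python
from h import *
s=get_state();print(s["time"],s["position"].round(4),s["orientation"].round(4),s["joint_pos"].round(2))
p,T=wrist("w7");im=cv2.imread("pics/w7.png");import pickle;pickle.dump(p,open("pics/w7.pkl","wb"))
u=pix(p,(.59,-.254,.116),T);print(u)
x,y=u.astype(int);y=max(y,90);x0,y0=x-100,y-80;print(x0,y0)
cv2.imwrite("pics/crop7.png",cv2.resize(im[y0:y0+150,x0:x0+200],(800,600),interpolation=cv2.INTER_CUBIC))
```

```text
12.9 [ 0.5872 -0.2527  0.2524] [-3.1414e+00  1.0000e-04 -1.6888e+00] [-0.16  0.44  0.42 -0.   -1.56  0.04]
[319.83670965 180.73585156]
219 100
```

View pics/crop7.png

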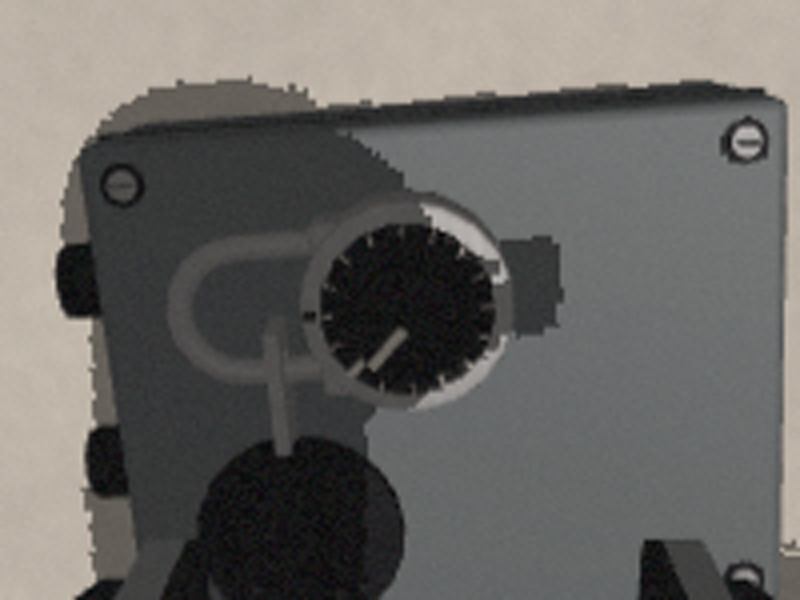

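The crop shows the shackle pointing image-left with the toe leg through the tongue at (275,370). The index mark is at (310,316), and the case centre is about (407,301). The white line runs (403,330) to (353,373). It lies about 45° short of the index, counter-clockwise of it, so it needs two clicks clockwise.

Run:
```python
from h import *
import pickle
p=pickle.load(open("pics/w7.pkl","rb"));T=np.load("pics/w7_T.npy")
f=lambda x,y,z:ray(p,(219+x/4,100+y/4),z,T)
an=lambda a,b:np.degrees(np.arctan2(*(b-a)[[1,0]])).round(1)
c=f(407.5,301,.097);i=f(310,316,.097);print("case",c.round(4),"index",i.round(4),np.linalg.norm(i-c),an(c,i))
print("leg ang",an(f(300,245.5,.086),f(232,251.5,.086)),an(f(320,369,.086),f(240,371,.086)))
print("bow tip",f(169,310,.086).round(4),np.linalg.norm(f(180,310,.086)-c), an(c,f(180,310,.086)))
print("box edge",an(f(790,97,.075),f(85,143,.075)),"tongue",an(f(287,440,.096),f(274,330,.096)),f(280,375,.096).round(4))
g=cv2.cvtColor(cv2.imread("pics/w7.png"),cv2.COLOR_BGR2GRAY)[150:205,290:350]
m=(g<38).astype(np.uint8);n,l,st,cc=cv2.connectedComponentsWithStats(m);k=1+st[1:,4].argmax();q=np.argwhere(l==k)[:,::-1].astype(np.float32);e=cv2.minEnclosingCircle(q);cen=np.array(e[0])+[290,150]
print("dark",st[k],cen,e[1]);print(ray(p,cen,.100,T),ray(p,cen,.108,T))
print("line",an(f(403,330,.116),f(372,370,.116)),an(c,f(353,373,.1)))
```

```text
case [ 0.5891 -0.2548  0.097 ] index [ 0.6144 -0.2538  0.097 ] 0.025340798816471364 2.2
leg ang -1.6 -5.2
bow tip [ 0.6527 -0.2572  0.086 ] 0.06176776972606643 -1.9
box edge -3.0 tongue -92.2 [ 0.6246 -0.2388  0.096 ]
dark [   9    6   44   42 1276] [320.375 176.5  ] 21.677059173583984
[ 0.58964017 -0.25429001  0.1       ] [ 0.58931014 -0.25619377  0.108     ]
line 46.3 45.8
```

Call:
arm_command:
  steps:
    - {"jaw":0.048,"travel":[0.002,-0.0024,0.01],"rotation":[0,0,-8]}
    - {"jaw":0.048,"travel":[0.002,-0.0024,0.03],"rotation":[0,0,-16]}
    - {"jaw":0.048,"travel":[0.002,-0.0024,0.05],"rotation":[0,0,-24]}
    - {"jaw":0.048,"travel":[0.002,-0.0024,0.07],"rotation":[0,0,-32]}
    - {"jaw":0.048,"travel":[0.002,-0.0024,0.09],"rotation":[0,0,-40]}
    - {"jaw":0.048,"travel":[0.002,-0.0024,0.1],"rotation":[0,0,-46]}
    - {"jaw":0.048,"travel":[0.002,-0.0024,0.11],"rotation":[0,0,-50.8]}
    - {"jaw":0.048,"travel":[0.002,-0.0024,0.11],"rotation":[0,0,-50.8]}

```text
time: 13.75
position: [0.5883, -0.2551, 0.1407]
orientation: [3.14, 0.003, -0.802]
contact_force: [0.5, 0.1, 0.9]
grip_width: 0.0482
grasp_force: 0.0
```

Call:
arm_command:
  steps:
    - {"jaw":0.048,"travel":[0,0,0],"rotation":[0,0,0]}
    - {"jaw":0.048,"travel":[0,0,0.01],"rotation":[0,0,0]}
    - {"jaw":0.048,"travel":[0,0,0.025],"rotation":[0,0,0]}
    - {"jaw":0.048,"travel":[0,0,0.035],"rotation":[0,0,0]}
    - {"jaw":0.048,"travel":[0,0,0.039],"rotation":[0,0,0]}
    - {"jaw":0.048,"travel":[0,0,0.039],"rotation":[0,0,0]}
    - {"jaw":0.048,"travel":[0,0,0.039],"rotation":[0,0,0]}
    - {"jaw":0.048,"travel":[0,0,0.039],"rotation":[0,0,0]}

```text
time: 14.55
position: [0.5895, -0.2559, 0.1041]
orientation: [-3.141, -0.001, -0.803]
contact_force: [-0.5, 0.3, 0.6]
grip_width: 0.0479
grasp_force: 0.0
```

Call:
arm_command:
  steps:
    - {"jaw":0.048,"travel":[0,0,0.002],"rotation":[0,0,0]}
    - {"jaw":0.02,"travel":[0,0,0.002],"rotation":[0,0,0]}
    - {"jaw":0.02,"travel":[0,0,0.002],"rotation":[0,0,0]}
    - {"jaw":0.02,"travel":[0,0,0.002],"rotation":[0,0,0]}
    - {"jaw":0.02,"travel":[0,0,0.002],"rotation":[0,0,0]}
    - {"jaw":0.02,"travel":[0,0,0.002],"rotation":[0,0,0]}
    - {"jaw":0.02,"travel":[0,0,0.002],"rotation":[0,0,0]}
    - {"jaw":0.02,"travel":[0,0,0.002],"rotation":[0,0,0]}

```text
time: 15.35
position: [0.5897, -0.2556, 0.1019]
orientation: [-3.14, -0.001, -0.803]
contact_force: [1.8, 3.3, 4.9]
grip_width: 0.0253
grasp_force: 59.5
```

Call:
arm_command:
  steps:
    - {"jaw":0.02,"travel":[0,0,0],"rotation":[0,0,6]}
    - {"jaw":0.02,"travel":[0,0,0],"rotation":[0,0,12]}
    - {"jaw":0.02,"travel":[0,0,0],"rotation":[0,0,18]}
    - {"jaw":0.02,"travel":[0,0,0],"rotation":[0,0,22.5]}
    - {"jaw":0.02,"travel":[0,0,0],"rotation":[0,0,22.5]}
    - {"jaw":0.02,"travel":[0,0,0],"rotation":[0,0,22.5]}
    - {"jaw":0.02,"travel":[0,0,0],"rotation":[0,0,22.5]}
    - {"jaw":0.02,"travel":[0,0,0],"rotation":[0,0,22.5]}

```text
time: 16.15
position: [0.5892, -0.2553, 0.1019]
orientation: [-3.141, 0.0, -1.196]
contact_force: [0.3, 4.8, 6.5]
grip_width: 0.0256
grasp_force: 59.6
```

```bash
python3 -c "
from h import *
s=get_state();print(s['contact_force'].round(1),s['moment'].round(2),s['position'].round(4),s['orientation'].round(3))"
```

```text
[0.3 4.8 6.5] [ 1.66 -0.05 -0.05] [ 0.5892 -0.2553  0.1019] [-3.141  0.    -1.196]
```

Call:
arm_command:
  steps:
    - {"jaw":0.02,"travel":[0,0,-0.0005],"rotation":[0,0,6]}
    - {"jaw":0.02,"travel":[0,0,-0.0005],"rotation":[0,0,12]}
    - {"jaw":0.02,"travel":[0,0,-0.0005],"rotation":[0,0,18]}
    - {"jaw":0.02,"travel":[0,0,-0.0005],"rotation":[0,0,22.5]}
    - {"jaw":0.02,"travel":[0,0,-0.0005],"rotation":[0,0,22.5]}
    - {"jaw":0.02,"travel":[0,0,-0.0005],"rotation":[0,0,22.5]}
    - {"jaw":0.02,"travel":[0,0,-0.0005],"rotation":[0,0,22.5]}
    - {"jaw":0.02,"travel":[0,0,-0.0005],"rotation":[0,0,22.5]}

```text
time: 16.95
position: [0.5888, -0.2554, 0.1019]
orientation: [3.141, 0.0, -1.588]
contact_force: [-0.4, 3.8, 5.9]
grip_width: 0.0256
grasp_force: 59.6
```

Run:
```python
from h import *
import pickle
s=get_state();print(s['contact_force'].round(1),s['moment'].round(2),s['position'].round(4),s['orientation'].round(3),s["time"])
p,T=wrist("w8");im=cv2.imread("pics/w8.png");pickle.dump(p,open("pics/w8.pkl","wb"))
q=snapshot("scene");a=cv2.resize(im[60:300,200:440],(600,600),interpolation=cv2.INTER_CUBIC)
q=snapshot("side");b=cv2.resize(q["color"][230:310,375:455//1][:,:,::-1],(200,200),interpolation=cv2.INTER_CUBIC)
cv2.imwrite("pics/crop8.png",np.hstack([a,cv2.copyMakeBorder(b,0,400,0,0,0)]))
```

```text
[-0.4  3.8  5.9] [ 1.45  0.09 -0.  ] [ 0.5888 -0.2554  0.1019] [ 3.141  0.    -1.588] 16.95
```

View pics/crop8.png

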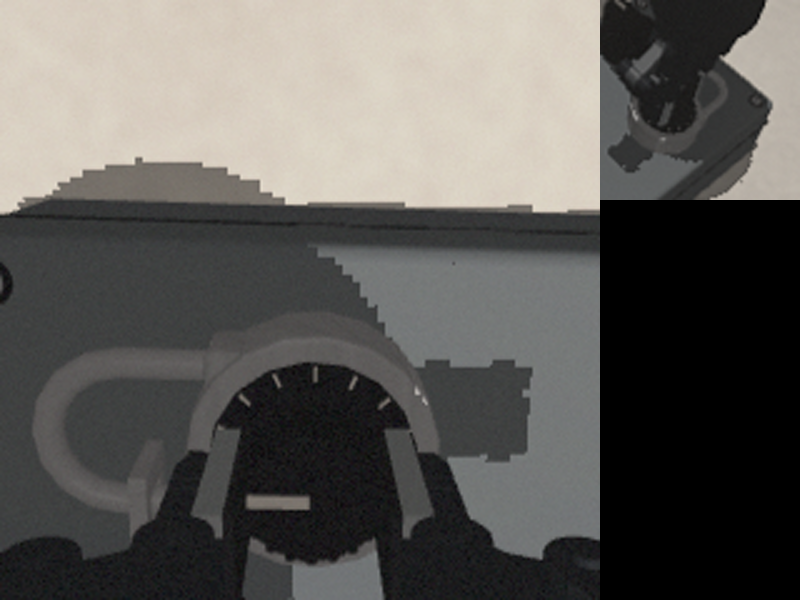

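The picture shows the dial's white line pointing image-left, level with the shackle legs, with a tick exactly at 90° to it, so the dial is on the mark. The jaws hold the knob. Now pull to lock -x, which is tool +y.

Call:
arm_command:
  steps:
    - {"jaw":0.02,"travel":[0,0.003,-0.0005],"rotation":[0,0,0]}
    - {"jaw":0.02,"travel":[0,0.007,-0.0005],"rotation":[0,0,0]}
    - {"jaw":0.02,"travel":[0,0.011,-0.0005],"rotation":[0,0,0]}
    - {"jaw":0.02,"travel":[0,0.014,-0.0005],"rotation":[0,0,0]}
    - {"jaw":0.02,"travel":[0,0.017,-0.0005],"rotation":[0,0,0]}
    - {"jaw":0.02,"travel":[0,0.02,-0.0005],"rotation":[0,0,0]}
    - {"jaw":0.02,"travel":[0,0.023,-0.0005],"rotation":[0,0,0]}
    - {"jaw":0.02,"travel":[0,0.025,-0.0005],"rotation":[0,0,0]}

```text
time: 17.9
position: [0.5636, -0.2553, 0.1021]
orientation: [3.141, 0.0, -1.589]
contact_force: [2.7, 1.5, -2.1]
grip_width: 0.0255
grasp_force: 59.0
```

Call:
arm_command:
  steps:
    - {"jaw":0.02,"travel":[0,0.003,0],"rotation":[0,0,0]}
    - {"jaw":0.02,"travel":[0,0.006,0],"rotation":[0,0,0]}
    - {"jaw":0.02,"travel":[0,0.009,0],"rotation":[0,0,0]}
    - {"jaw":0.02,"travel":[0,0.012,0],"rotation":[0,0,0]}
    - {"jaw":0.02,"travel":[0,0.013,0],"rotation":[0,0,0]}
    - {"jaw":0.02,"travel":[0,0.014,0],"rotation":[0,0,0]}
    - {"jaw":0.02,"travel":[0,0.0145,0],"rotation":[0,0,0]}
    - {"jaw":0.02,"travel":[0,0.0145,0],"rotation":[0,0,0]}

```text
time: 18.7
position: [0.5531, -0.2543, 0.1027]
orientation: [-3.134, 0.001, -1.588]
contact_force: [12.4, 3.6, -5.5]
grip_width: 0.0255
grasp_force: 59.5
```

Run:
```python
from h import *
p,T=wrist("w9");g=cv2.cvtColor(cv2.imread("pics/w9.png"),cv2.COLOR_BGR2GRAY)
for y in(-.256,-.262,-.268):
  print(y,[int(g[int(round(v)),int(round(u))]) if 0<=u<640 else -1 for u,v in (pix(p,(x,y,.0895),T) for x in np.arange(.575,.66,.001))])
# heel leg / shoulder check along y=-.272
p8=None
import pickle
p8=pickle.load(open("pics/w8.pkl","rb"));T8=np.load("pics/w8_T.npy");g8=cv2.cvtColor(cv2.imread("pics/w8.png"),cv2.COLOR_BGR2GRAY)
for y in(-.256,-.262,-.268):
  print("w8",y,[int(g8[int(round(v)),int(round(u))]) if 0<=u<640 else -1 for u,v in (pix(p8,(x,y,.0895),T8) for x in np.arange(.6,.67,.001))])
```

```text
-0.256 [40, 91, 94, 90, 91, 84, 66, 60, 65, 68, 65, 62, 64, 62, 63, 64, 62, 64, 65, 62, 63, 64, 64, 66, 63, 64, 63, 63, 60, 64, 66, 61, 60, 66, 63, 67, 65, 67, 65, 65, 65, 63, 65, 67, 77, 77, 81, 80, 62, 58, 62, 66, 67, 68, 62, 75, 83, 87, 91, 92, 89, 94, 93, 117, 115, 116, 115, 114, 115, 117, 115, 118, 115, 115, 114, 116, 118, 117, 114, 115, 117, 116, 114, 115, 115, 116]
-0.262 [89, 93, 92, 93, 70, 64, 63, 63, 66, 66, 66, 63, 65, 62, 63, 64, 63, 64, 63, 62, 64, 66, 64, 66, 60, 63, 62, 64, 63, 63, 62, 61, 63, 64, 62, 65, 64, 67, 64, 63, 63, 63, 64, 63, 63, 64, 63, 62, 62, 65, 62, 62, 61, 75, 83, 88, 89, 90, 89, 91, 89, 104, 115, 116, 116, 115, 116, 116, 115, 116, 115, 115, 116, 113, 115, 119, 114, 115, 116, 116, 112, 115, 117, 115, 114, 113]
-0.268 [81, 84, 66, 68, 65, 67, 69, 65, 71, 68, 68, 70, 68, 70, 67, 73, 69, 73, 70, 67, 70, 71, 74, 64, 64, 64, 63, 64, 64, 65, 62, 65, 63, 66, 65, 65, 61, 65, 62, 61, 64, 63, 65, 72, 76, 77, 80, 84, 85, 86, 90, 92, 91, 93, 90, 92, 89, 66, 64, 64, 64, 62, 116, 115, 113, 113, 113, 117, 116, 117, 116, 116, 115, 112, 113, 115, 115, 114, 117, 115, 11
[... 225 characters left out ...]
, 92, 89, 88, 79, 65, 67, 61, 65, 66, 64, 65, 64, 62, 65, 64, 65, 66, 64, 63, 60, 177, 211, 212, 212]
w8 -0.262 [18, 24, 30, 21, 26, 26, 26, 21, 38, 90, 90, 92, 92, 90, 90, 65, 68, 63, 65, 64, 63, 65, 63, 63, 68, 66, 63, 60, 65, 64, 65, 63, 65, 67, 65, 66, 66, 63, 62, 62, 64, 65, 64, 76, 85, 87, 91, 92, 89, 89, 77, 66, 64, 63, 64, 63, 66, 63, 66, 62, 64, 64, 64, 62, 65, 62, 66, 212, 211, 213, 212]
w8 -0.268 [33, 33, 30, 33, 85, 90, 95, 91, 89, 93, 90, 86, 76, 67, 68, 66, 65, 63, 62, 65, 62, 63, 59, 64, 66, 63, 62, 60, 64, 61, 65, 67, 60, 65, 65, 64, 67, 65, 64, 65, 83, 85, 90, 91, 88, 87, 91, 88, 77, 63, 63, 66, 65, 66, 66, 64, 63, 61, 65, 61, 63, 65, 63, 64, 63, 59, 140, 182, 212, 214, 213]
```

The images show the bow tip 22 mm farther out than before, so the shackle is fully open. Next I push to lock +x.

Call:
arm_command:
  steps:
    - {"jaw":0.02,"travel":[0,-0.005,0.0003],"rotation":[0,0,0]}
    - {"jaw":0.02,"travel":[0,-0.01,0.0003],"rotation":[0,0,0]}
    - {"jaw":0.02,"travel":[0,-0.015,0.0003],"rotation":[0,0,0]}
    - {"jaw":0.02,"travel":[0,-0.02,0.0003],"rotation":[0,0,0]}
    - {"jaw":0.02,"travel":[0,-0.025,0.0003],"rotation":[0,0,0]}
    - {"jaw":0.02,"travel":[0,-0.029,0.0003],"rotation":[0,0,0]}
    - {"jaw":0.02,"travel":[0,-0.03,0.0003],"rotation":[0,0,0]}
    - {"jaw":0.02,"travel":[0,-0.03,0.0003],"rotation":[0,0,0]}

```text
time: 19.55
position: [0.5761, -0.2562, 0.1021]
orientation: [3.134, -0.001, -1.589]
contact_force: [-6.5, 2.1, 5.2]
grip_width: 0.0253
grasp_force: 60.5
```

```bash
cat > bow.py <<'E'
from h import *
import sys
p,T=wrist(sys.argv[1]);g=cv2.cvtColor(cv2.imread(f"pics/{sys.argv[1]}.png"),cv2.COLOR_BGR2GRAY)
c=T[:3,3];s=get_state();print(s["time"],s["contact_force"].round(1),s["moment"].round(2),c.round(4))
for dy in(0,-.006,-.012,-.017):
  print(dy,[int(g[int(round(v)),int(round(u))]) if 0<=u<640 else -1 for u,v in (pix(p,(c[0]+x,c[1]+dy,.0895),T) for x in np.arange(.03,.1,.001))])
E
python3 bow.py w10
```

```text
19.6 [-6.9  2.8  5.7] [0.6  2.31 0.09] [ 0.5761 -0.2562  0.1021]
0 [64, 66, 63, 63, 64, 61, 65, 63, 68, 63, 67, 58, 64, 62, 70, 79, 77, 79, 74, 62, 63, 65, 69, 64, 63, 64, 65, 66, 65, 67, 65, 63, 64, 62, 65, 66, 63, 64, 63, 63, 65, 63, 63, 65, 62, 75, 83, 87, 90, 90, 93, 89, 90, 63, 62, 65, 114, 117, 111, 103, 190, 211, 212, 212, 212, 210, 212, 209, 209, 210]
-0.006 [64, 64, 64, 65, 62, 64, 65, 64, 66, 61, 63, 66, 66, 62, 64, 65, 66, 63, 64, 64, 62, 66, 63, 64, 64, 63, 64, 61, 63, 63, 63, 64, 62, 65, 62, 63, 62, 64, 64, 64, 65, 64, 62, 65, 67, 69, 81, 85, 91, 88, 92, 90, 80, 62, 66, 61, 64, 65, 105, 102, 210, 212, 213, 212, 213, 212, 213, 211, 212, 210]
-0.012 [63, 65, 64, 65, 62, 65, 65, 65, 63, 63, 67, 65, 63, 62, 62, 63, 61, 64, 62, 62, 64, 65, 65, 62, 63, 62, 67, 65, 62, 65, 63, 63, 67, 62, 67, 65, 62, 68, 66, 67, 67, 65, 68, 81, 85, 90, 92, 89, 92, 85, 83, 66, 66, 65, 67, 62, 67, 68, 107, 108, 215, 214, 212, 211, 211, 212, 213, 212, 214, 213]
-0.017 [89, 90, 87, 91, 91, 90, 88, 88, 92, 90, 89, 89, 89, 90, 91, 89, 90, 90, 88, 90, 86, 90, 89, 90, 89, 86, 87, 88, 89, 85, 88, 88, 85, 90, 87, 85, 89, 89, 90, 92, 91, 87, 92, 90, 91, 90, 87, 66, 65, 63, 64, 61, 64, 64, 65, 60, 65, 64, 101, 32, 33, 36, 179, 214, 211, 211, 212, 211, 213, 210]
```

Call:
arm_command:
  steps:
    - {"jaw":0.02,"travel":[0,0,-0.0008],"rotation":[0,0,0]}
    - {"jaw":0.02,"travel":[0,-0.003,-0.0008],"rotation":[0,0,0]}
    - {"jaw":0.02,"travel":[0,-0.006,-0.0008],"rotation":[0,0,0]}
    - {"jaw":0.02,"travel":[0,-0.009,-0.0008],"rotation":[0,0,0]}
    - {"jaw":0.02,"travel":[0,-0.012,-0.0008],"rotation":[0,0,0]}
    - {"jaw":0.02,"travel":[0,-0.015,-0.0008],"rotation":[0,0,0]}
    - {"jaw":0.02,"travel":[0,-0.016,-0.0008],"rotation":[0,0,0]}
    - {"jaw":0.02,"travel":[0,-0.016,-0.0008],"rotation":[0,0,0]}

```text
time: 20.4
position: [0.5958, -0.2559, 0.1026]
orientation: [3.141, 0.0, -1.589]
contact_force: [-0.1, 0.2, -3.2]
grip_width: 0.0256
grasp_force: 59.7
```

```bash
python3 bow.py w11
```

```text
20.45 [-0.2  0.2 -3.8] [-0.04  0.07 -0.06] [ 0.5958 -0.2559  0.1026]
0 [69, 63, 61, 67, 65, 67, 62, 66, 63, 65, 66, 62, 66, 64, 66, 64, 64, 64, 63, 66, 64, 63, 64, 65, 67, 64, 63, 65, 64, 62, 67, 61, 63, 63, 63, 64, 63, 62, 66, 64, 60, 68, 141, 213, 211, 129, 79, 87, 86, 91, 90, 90, 87, 166, 209, 209, 211, 211, 213, 212, 212, 211, 213, 212, 211, 211, 208, 208, 209, 211]
-0.006 [63, 65, 66, 66, 65, 63, 65, 62, 67, 63, 68, 67, 65, 64, 63, 62, 64, 66, 64, 65, 65, 65, 63, 61, 63, 66, 60, 61, 60, 63, 65, 64, 64, 61, 63, 64, 66, 65, 65, 62, 61, 65, 214, 211, 211, 208, 74, 81, 87, 89, 90, 90, 88, 93, 213, 213, 210, 213, 212, 212, 214, 210, 210, 210, 209, 214, 213, 214, 212, 213]
-0.012 [63, 62, 63, 62, 62, 68, 66, 63, 65, 64, 64, 65, 65, 60, 63, 59, 65, 60, 62, 64, 63, 65, 62, 64, 64, 63, 63, 65, 65, 65, 65, 65, 68, 62, 66, 64, 64, 64, 62, 67, 62, 106, 148, 188, 77, 82, 88, 88, 95, 89, 90, 117, 208, 213, 214, 214, 213, 211, 208, 211, 212, 213, 213, 211, 210, 211, 212, 214, 213, 213]
-0.017 [89, 88, 90, 87, 90, 90, 88, 88, 91, 88, 88, 89, 90, 86, 88, 88, 87, 87, 88, 91, 86, 89, 87, 85, 79, 79, 78, 80, 80, 80, 81, 82, 78, 77, 80, 84, 85, 86, 88, 87, 88, 89, 89, 91, 90, 88, 87, 91, 207, 212, 213, 210, 210, 212, 213, 213, 213, 213, 213, 212, 213, 214, 212, 213, 213, 211, 213, 212, 215, 213]
```

Call:
arm_command:
  steps:
    - {"jaw":0.02,"travel":[0,0,-0.001],"rotation":[0,0,0]}
    - {"jaw":0.02,"travel":[0,0,-0.002],"rotation":[0,0,0]}
    - {"jaw":0.02,"travel":[0,0,-0.003],"rotation":[0,0,0]}
    - {"jaw":0.02,"travel":[0,0,-0.004],"rotation":[0,0,0]}
    - {"jaw":0.02,"travel":[0,0,-0.005],"rotation":[0,0,0]}
    - {"jaw":0.02,"travel":[0,0,-0.006],"rotation":[0,0,0]}
    - {"jaw":0.02,"travel":[0,0,-0.006],"rotation":[0,0,0]}
    - {"jaw":0.02,"travel":[0,0,-0.006],"rotation":[0,0,0]}

```text
time: 21.25
position: [0.5956, -0.2559, 0.1088]
orientation: [-3.142, 0.0, -1.589]
contact_force: [0.2, 0.3, -2.9]
grip_width: 0.0254
grasp_force: 59.7
```

Free, carrying only the lock's weight. Lift to about 10 cm above the cover.

Call:
arm_command:
  steps:
    - {"jaw":0.02,"travel":[0,0,-0.006],"rotation":[0,0,0]}
    - {"jaw":0.02,"travel":[0,0,-0.014],"rotation":[0,0,0]}
    - {"jaw":0.02,"travel":[0,0,-0.026],"rotation":[0,0,0]}
    - {"jaw":0.02,"travel":[0,0,-0.04],"rotation":[0,0,0]}
    - {"jaw":0.02,"travel":[0,0,-0.055],"rotation":[0,0,0]}
    - {"jaw":0.02,"travel":[0,0,-0.07],"rotation":[0,0,0]}
    - {"jaw":0.02,"travel":[0,0,-0.083],"rotation":[0,0,0]}
    - {"jaw":0.02,"travel":[0,0,-0.09],"rotation":[0,0,0]}

```text
time: 22.05
position: [0.5963, -0.2562, 0.2015]
orientation: [-3.138, -0.001, -1.589]
contact_force: [0.4, 0.3, -1.9]
grip_width: 0.0255
grasp_force: 59.6
```

Call:
arm_command:
  steps:
    - {"jaw":0.02,"travel":[0,0,-0.003],"rotation":[0,0,0]}
    - {"jaw":0.02,"travel":[0,0,-0.003],"rotation":[0,0,0]}
    - {"jaw":0.02,"travel":[0,0,-0.003],"rotation":[0,0,0]}
    - {"jaw":0.02,"travel":[0,0,-0.003],"rotation":[0,0,0]}
    - {"jaw":0.02,"travel":[0,0,-0.003],"rotation":[0,0,0]}
    - {"jaw":0.02,"travel":[0,0,-0.003],"rotation":[0,0,0]}
    - {"jaw":0.02,"travel":[0,0,-0.003],"rotation":[0,0,0]}
    - {"jaw":0.02,"travel":[0,0,-0.003],"rotation":[0,0,0]}

```text
time: 22.85
position: [0.5956, -0.2559, 0.2017]
orientation: [3.142, 0.0, -1.589]
contact_force: [-0.2, 0.3, -2.4]
grip_width: 0.0254
grasp_force: 59.6
```

Run:
```python
from h import *
s=get_state();print(s["time"],s["position"].round(4),s["orientation"].round(3),s["contact_force"].round(1),s["grasp_force"])
p,T=wrist("w12");g=cv2.cvtColor(cv2.imread("pics/w12.png"),cv2.COLOR_BGR2GRAY);c=T[:3,3]
for dy in(0,-.006,-.017):   # bow in hand, same place relative to tool as in w11 if level and open
  print(dy,[int(g[int(round(v)),int(round(u))]) if 0<=u<640 else -1 for u,v in (pix(p,(c[0]+x,c[1]+dy,c[2]-.0131),T) for x in np.arange(.06,.1,.001))])
q=snapshot("scene");h=cv2.cvtColor(q["color"],cv2.COLOR_RGB2GRAY)  # relay at socket
for X in((.6315,.1905,.087),(.6315,.1905,.06)): 
  u=pix(q,X).round().astype(int);print("scene",u,h[u[1]-4:u[1]+5:2,u[0]-4:u[0]+5:2].tolist())
```

```text
22.85 [ 0.5956 -0.2559  0.2017] [ 3.142  0.    -1.589] [-0.2  0.3 -2.4] 59.64562475681305
0 [192, 195, 194, 187, 186, 187, 187, 186, 188, 189, 192, 192, 190, 190, 189, 120, 72, 77, 77, 82, 82, 84, 81, 145, 187, 185, 184, 188, 192, 190, 188, 190, 191, 194, 195, 194, 188, 193, 191, 191, 189]
-0.006 [191, 193, 188, 191, 190, 187, 190, 190, 192, 191, 191, 191, 191, 190, 191, 189, 68, 71, 77, 82, 81, 84, 81, 84, 187, 191, 191, 191, 191, 191, 187, 188, 189, 189, 191, 190, 189, 191, 186, 187, 188]
-0.017 [118, 113, 113, 113, 102, 89, 74, 77, 79, 76, 80, 79, 84, 82, 82, 82, 84, 80, 188, 192, 192, 190, 192, 191, 188, 192, 190, 191, 189, 188, 188, 186, 186, 185, 187, 188, 187, 186, 187, 189, 188]
scene [395 256] [[33, 68, 80, 82, 91], [33, 75, 80, 78, 78], [69, 80, 80, 79, 80], [77, 80, 81, 80, 80], [42, 56, 73, 79, 81]]
scene [393 261] [[76, 77, 80, 81, 80], [44, 62, 75, 81, 80], [32, 33, 39, 55, 72], [32, 31, 32, 32, 36], [31, 32, 31, 32, 32]]
```

```bash
python3 -c "
from rig import *
print(hand_in())"
```

```text
the job is handed in; nothing more can be done
None
```

The relay is plugged fully home and released, and the opened lock is held level, dial up, about 10 cm above the isolator's cover; the job was handed in at 22.9 s, and no verdict was returned.

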